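# Raise and lock the bottle platform

## Task

Raise the empty height-adjustable platform to the top of its travel, lock it there with its lever, and then stand the small white bottle upright in the middle of its plate and let go, so that the platform stays up under the weight. One end of the lever's swing locks the platform and the other frees it, but the marks have worn off, so whether it is locked now can only be found by trying to lift it by its handle. Leave the clear water bottle and the jar where they are.

Things in the scene. Friction and masses are not known exactly. Their poses are not given: they have to be found in the camera images.
- stand: height-adjustable bottle stand, fixed: grey foot plate 235 x 160 mm, square aluminium column (80 x 60 mm, 196 mm high) and, sliding on it, a grey metal collar that bears an aluminium plate on the robot's side, a grey upright lift handle on the left and a grey lever on the right. Origin on the worktop, 40 mm before the column's axis; x points from the plate to the column, y left, z up
- platform (a joint): height of the sliding platform (collar and plate), m: 0 at the lower stop (start), 0.080 at the upper stop; moves straight up. Free, it is spring-balanced: 1 to 2 N moves it and it stays where left, but the bottle's weight makes it sink. Locked, it gives only about 3 to 5 mm and then stops hard. It can be locked only at the two stops
- lever (a joint): angle of the lever about its vertical pivot, rad: -0.7 fully towards the robot, +0.7 fully to the rear; its bar points straight out to the stand's right (-y) at +0.35. Starts near -0.7, stays where left (1.5 N at its grip moves it). One end (beyond about 0.4) locks, the other end and the middle free; which end locks differs from start to start, is the same at both stops and cannot be seen
- plate_mid (a point): middle of the upper face of the platform's plate, 112 x 110 mm, 8 mm thick; 60 mm above the worktop when down, 140 mm when up; axes as the stand's; the column's face is 68 mm away in +x
- lift_handle (a point): grip point in the lift handle, an upright grey plate 12 mm thick (along the stand's x) and 44 mm wide (along its y), standing free from 33 mm below to 16 mm above this point; best pinched from above across its thickness. Axes as the stand's. 85 mm above the worktop when down; it rises with the platform
- lever_grip (a point): grip point of the lever's upright round grey grip, 22 mm diameter, top 16 mm above this point; 80 mm from the pivot; 96 mm above the worktop when the platform is down, 176 mm when up. The lever's bar begins 11 mm below this point. Its y axis points to the pivot
- lever_pivot (a point): point on the lever's vertical pivot axis at the height of lever_grip; 80 mm from it. It rises with the platform
- bottle_mid (a point): centre (half-way up) of the small white screw-cap bottle: body 50 mm diameter up to a shoulder at about 95 mm, 124 mm tall with its narrow 29 mm cap, 0.23 to 0.35 kg; stands upright on the worktop on the left of the bench, its foot 62 mm below this point; grasp the body at or a little above this point
- water_bottle: bystander: tall clear drinking-water bottle, 66 mm diameter, 209 mm tall, loose; origin under its centre
- jar: bystander: white screw-lid jar, 77 mm diameter, 91 mm tall, loose; origin under its centre

How it is judged:
On the way, in this order (a step that is already met when the one before it is completed fails the run):
1. the empty platform is raised to the top of its travel, the bottle still standing on the bench (value of joint platform above 0.074 m and distance of bottle_mid from where it was at the start of the episode below 0.03 m), for 0.2 s.
2. the bottle is carried to above the plate of the raised platform (value of joint platform above 0.07 m and horizontal distance between bottle_mid and plate_mid below 0.06 m and z of bottle_mid in the frame of plate_mid above 0.055 m), for 0.1 s.
At the end, for the whole second after the job is handed in: the platform stays within 10 mm of the top of its travel carrying the bottle, which stands upright (within 0.1 rad) and at rest on the plate, its centre within 25 mm of the plate's middle (value of joint platform above 0.07 m and horizontal distance between bottle_mid and plate_mid below 0.025 m and z of bottle_mid in the frame of plate_mid between 0.056 and 0.068 m and angle between bottle_mid's own z axis and vertical below 0.1 rad and contact force between bottle and platform above 1 N and linear speed of bottle below 0.03 m/s); the robot touches nothing.
It fails at once if the clear water bottle or the jar moved more than 30 mm (distance of any of water_bottle, jar from where it was at the start of the episode above 0.03 m).
It fails at once if the bottle tipped over (angle between bottle_mid's own z axis and vertical above 0.7 rad).
It also fails if it takes over 72 s, if anything falls off the work surface, if the arm or the gripper's body presses on something with over 40 N, if the wrist force passes 120 N, or if a joint passes its speed limit or range.

## Robot

A 7-joint arm with a two-finger parallel gripper is mounted at the origin on a cart in front of the work surface, level with it; the furniture and walls round the work are solid. World frame = base frame: x ahead of the robot, y to its left, z up, the work surface at z = 0. Lengths are in m, angles in rad, forces in N, time in s.
With the tool pointing down it reaches from about 0.425 to 0.95 m from the base axis. Payload 4.7 kg.
Tool frame: the origin (TCP) lies midway between the tips of the shut fingers; the grasp point (between the pads) lies 19 mm behind it (arm.grip_depth is the y of the grasp point in the tool frame, in m); y points along the fingers, z is the direction in which the jaws open and shut, and the axes are right-handed (so a half turn about y gives the same grasp; the last joint's range is limited). The gripper opens to 87 mm and grips with 3 to 60 N. Pads are 19 mm wide; open, the fingers measure 117 mm over their backs; the gripper's body (75 mm by 190 mm) begins 51 mm behind the grasp point.
Start: joints at [1.273, 0.469, -0.049, 1.532, 0.024, 1.141, -0.082], TCP at [0.179, -0.651, 0.223] pointing down, gripper open.
Joint ranges: [-2.59, 2.59], [-0.33, 1.99], [-1.39, 1.29], [0.1, 2.45], [-1.04, 4.18], [0.21, 1.99], [-2.66, 2.66]. Speed limits (rad/s): [2.57, 2.57, 3.14, 3.14, 3.14, 3.14, 3.14].

## Interface

Orientations are given as a unit quaternion [x, y, z, w].
In Python, from station import arm gives the robot as it stands. Calls block until the motion is done:
- arm.goto(position, orientation): joint-space move of the TCP to a pose.
- arm.movel(position, attitude=None, v=0.15): straight line of the TCP; attitude=None keeps the orientation; v is the mean speed in m/s.
- arm.move_joints(angles): joint-space move.
- arm.open() and arm.close(grip_force=None): open the fingers fully, or close them until they stop; grip_force is the grip in N (None keeps the last).
- arm.sleep(seconds).
- arm.solve_ik(position, orientation): joint angles nearest the present ones, or None.
- arm.get_obs(): the state.
- arm.get_image(name): name is "scene" or "top" or "wrist"; returns a dict with "image" (400x640x3 uint8, red, green, blue), "camera_matrix" (3x3 intrinsics, pixels), "eye" and "attitude" of the camera in the world; the wrist camera has in their place "T_tool_cam" (4x4, takes a point from camera to tool coordinates, whose origin is the TCP and whose axes are the tool frame's). Camera axes: x right, y down, z forward; pixel columns grow to the right and rows downward; lengths in m; the calibration is good to about 2 mm. A picture is of the moment at which its call begins: read the wrist's pose just before it. There is no depth.
A pose or a line that the arm cannot do raises arm.IKError and nothing moves.
- arm.sign_off(): hands the job in, once; it reports no verdict.
The state is a dict: "time": time; "joints": joint angles; "joint_velocities": joint speeds; "joint_efforts": joint torques, N m; "tcp_pos": TCP position; "tool_rot": TCP orientation; "ft_force": force on the tool from outside, world axes, zero at the start; "ft_torque": the same for the moment, N m; "opening": finger opening in m.
Only numpy, scipy, OpenCV 4.12 (cv2) and the standard library are available. Lean on these libraries where they do the work, as an engineer would, in place of code of your own. Each camera call takes 0.05 s, during which the arm holds its last target.

## Working session

There is one attempt and no reset: what is moved stays moved. The work goes in short steps, each a Python script; the robot and the scene stay as the last script left them, time stands still between calls to the robot, and variables do not carry over. Pictures are saved under pics/ and viewed, and the job is handed in when it is done.

```bash
ls; mkdir -p pics; python3 - <<'E'
from station import arm
import cv2,numpy as np
o=arm.get_obs()
for k in('time','tcp_pos','tool_rot','ft_force','opening'):print(k,o[k])
print(arm.grip_depth)
for n in('scene','top','wrist'):
    d=arm.get_image(n)
    cv2.imwrite(f'pics/{n}0.png',d['image'][:,:,::-1])
    print(n,{k:np.round(v,3).tolist() for k,v in d.items() if k!='image'})
E
```

```text
pics
time 0.0
tcp_pos [ 0.17911463 -0.65018697  0.22148988]
tool_rot [-0.09488873  0.70140325 -0.70005152  0.09464397]
ft_force [0.33902935 0.05195074 0.49833398]
opening 0.08728065530588888
-0.0187
scene {'camera_matrix': [[403.265, 0.0, 324.551], [0.0, 403.265, 201.025], [0.0, 0.0, 1.0]], 'eye': [-0.152, 0.746, 1.057], 'attitude': [-0.312, 0.869, -0.359, 0.135]}
top {'camera_matrix': [[387.553, 0.0, 321.545], [0.0, 387.553, 200.531], [0.0, 0.0, 1.0]], 'eye': [0.388, -0.001, 1.399], 'attitude': [-0.699, 0.714, -0.025, 0.032]}
wrist {'camera_matrix': [[307.368, 0.0, 310.485], [0.0, 307.368, 201.695], [0.0, 0.0, 1.0]], 'T_tool_cam': [[0.001, 0.964, 0.264, -0.071], [-0.001, -0.264, 0.964, -0.163], [1.0, -0.001, 0.0, 0.001], [0.0, 0.0, 0.0, 1.0]]}
```

View pics/scene0.png

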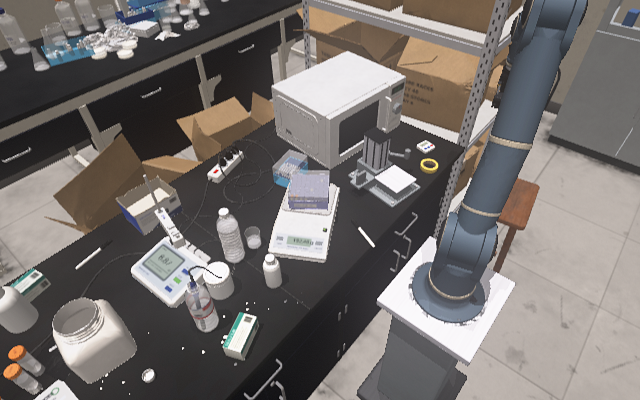

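View pics/top0.png

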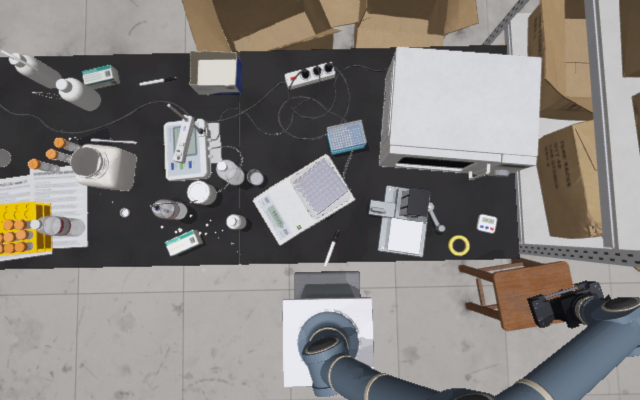

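View pics/wrist0.png

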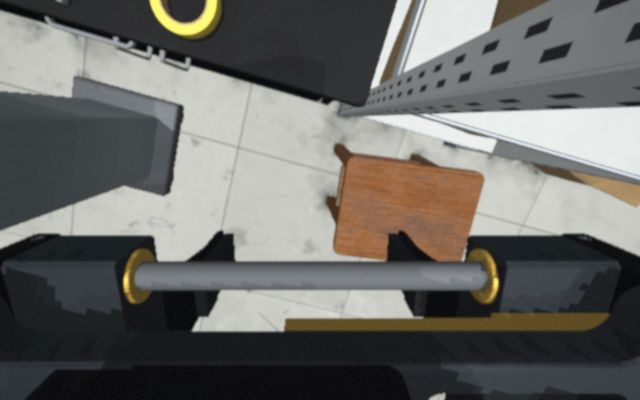

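The scene and top views show the stand near top pixel (405,220), with the white plate at about (405,236), the lift handle at about (381,208) and the lever grip at about (439,228). The small bottle is at about (236,222). I'll zoom in on both.

```bash
python3 - <<'E'
import cv2
t=cv2.imread('pics/top0.png');s=cv2.imread('pics/scene0.png')
cv2.imwrite('pics/t1.png',cv2.resize(t[170:270,350:460],None,fx=7,fy=6,interpolation=cv2.INTER_CUBIC)[:600])
cv2.imwrite('pics/t2.png',cv2.resize(t[200:250,210:260],None,fx=8,fy=8,interpolation=cv2.INTER_CUBIC))
cv2.imwrite('pics/s1.png',cv2.resize(s[120:210,340:450],None,fx=7,fy=6,interpolation=cv2.INTER_CUBIC))
E
```

```text
(no output)
```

View pics/t1.png

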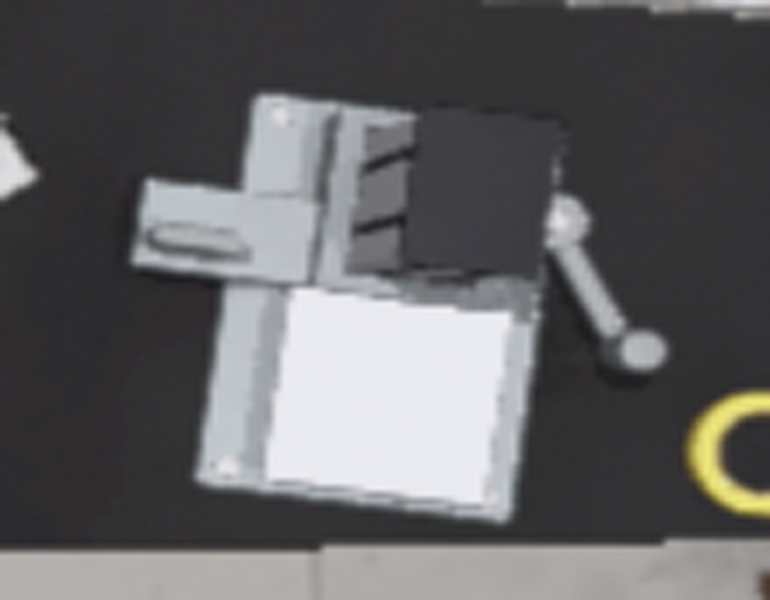

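View pics/t2.png

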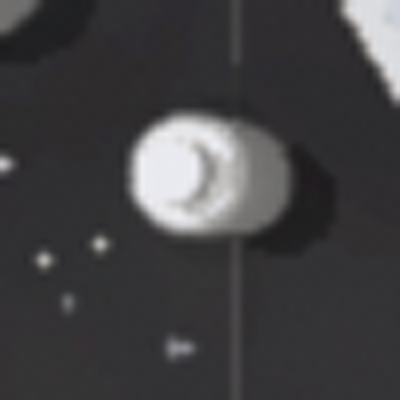

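View pics/s1.png

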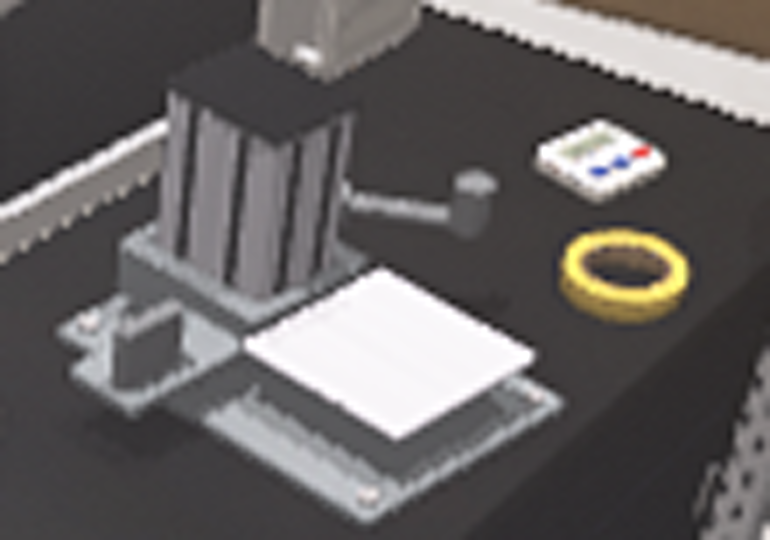

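The zooms show these crop positions in the top view:
- **Plate:** a clean white quadrilateral.
- **Handle:** its top is at crop (197,235).
- **Lever grip:** its top is at crop (643,350), and the pivot at (568,220).
- **Bottle:** its cap is at crop (170,174) in t2.

Next I'll measure them.

```bash
cat > H.py <<'E'
from station import arm
import cv2,numpy as np
from scipy.spatial.transform import Rotation as R
def ray(d,u,v):
    K=d['camera_matrix'];r=R.from_quat(d['attitude']).apply(np.linalg.inv(K)@[u,v,1.]);return np.array(d['eye']),r/np.linalg.norm(r)
def atz(d,u,v,z):
    e,r=ray(d,u,v);return e+r*(z-e[2])/r[2]
def proj(d,p):
    q=R.from_quat(d['attitude']).inv().apply(np.array(p)-d['eye']);q=d['camera_matrix']@q;return q[:2]/q[2]
def quat(yaw_z):
    # tool y down, jaw axis z horizontal at yaw_z
    z=np.array([np.cos(yaw_z),np.sin(yaw_z),0]);y=np.array([0,0,-1.]);x=np.cross(y,z)
    return R.from_matrix(np.c_[x,y,z]).as_quat()
E
python3 - <<'E'
from H import *
d=arm.get_image('top');im=d['image'];hsv=cv2.cvtColor(im,cv2.COLOR_RGB2HSV)
m=((hsv[...,2]>205)&(hsv[...,1]<40)).astype(np.uint8)
roi=np.zeros_like(m);roi[205:262,380:432]=1
c=max(cv2.findContours(m*roi,cv2.RETR_EXTERNAL,cv2.CHAIN_APPROX_NONE)[0],key=cv2.contourArea)
W=np.array([atz(d,*p[0],.06)[:2] for p in c])
r=cv2.minAreaRect((W*1000).astype(np.float32));print('plate rect mm',r,cv2.contourArea(c))
# lever, handle
for n,u,v,z in[('grip',643,350,.112),('handle',197,235,.101),('handL',150,233,.101),('handR',248,243,.101)]:
    print(n,atz(d,350+(u+.5)/7-.5,170+(v+.5)/6-.5,z))
# pivot top z unknown ~.09
print('pivot',atz(d,350+568/7-.5,170+220/6-.5,.09))
print('cap',atz(d,210+170/8-.5,200+174/8-.5,.124))
# microwave front edge
print('mw',atz(d,385,165,.0),atz(d,518,170,0))
s=arm.get_image('scene')
for n,u,v,z in[('grip',475,182,.112)]:
    print(n,atz(s,340+(u+.5)/7-.5,120+(v+.5)/6-.5,z))
print('handle s',atz(s,340+148/7-.5,120+325/6-.5,.101))
cv2.imwrite('pics/s2.png',cv2.resize(s['image'][240:300,250:300,::-1],None,fx=8,fy=8,interpolation=cv2.INTER_CUBIC))
print(arm.get_obs()['time'])
E
```

```text
plate rect mm ((370.0492248535156, -273.80023193359375), (112.56678771972656, 109.15033721923828), 80.70457458496094) 948.0
grip [ 0.39318717 -0.38246868  0.112     ]
handle [ 0.46176675 -0.17608663  0.101     ]
handL [ 0.46337759 -0.15367146  0.101     ]
handR [ 0.45676402 -0.20028343  0.101     ]
pivot [ 0.46720546 -0.35610698  0.09      ]
cap [0.42982861 0.31183958 0.124     ]
mw [ 0.62645941 -0.22142121  0.        ] [ 0.59695433 -0.70174123  0.        ]
grip [ 0.39292641 -0.38497857  0.112     ]
handle s [ 0.45669909 -0.17347151  0.101     ]
0.25
```

View pics/s2.png

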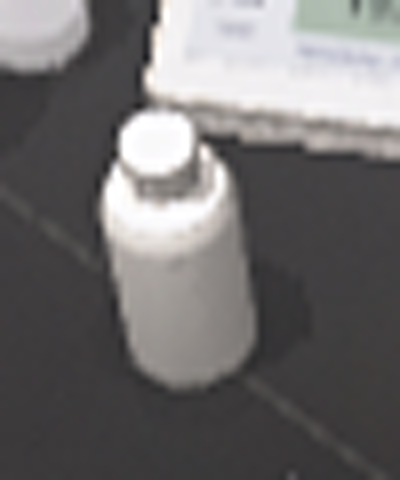

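```bash
cat >> H.py <<'E'
YAW=np.deg2rad(-9.3);EX=np.array([np.cos(YAW),np.sin(YAW)]);EY=np.array([-EX[1],EX[0]])
PL=np.array([.370,-.274]);HD=np.array([.4590,-.1755]);GR0=np.array([.393,-.3835])
def ldir(a): return np.sin(a-.35)*EX-np.cos(a-.35)*EY
PV=GR0-.08*ldir(-.7)
def grip(a): return PV+.08*ldir(a)
def say():
    o=arm.get_obs();print('t',round(o['time'],2),'tcp',np.round(o['tcp_pos'],4),'F',np.round(o['ft_force'],1),'open',round(o['opening'],4),'q',np.round(o['joints'],2));return o
def wcam():
    o=arm.get_obs();d=arm.get_image('wrist');T=d['T_tool_cam'];Rt=R.from_quat(o['tool_rot']);
    d['eye']=np.array(o['tcp_pos'])+Rt.apply(T[:3,3]);d['attitude']=(Rt*R.from_matrix(T[:3,:3])).as_quat();return d
E
python3 - <<'E'
from H import *
s=arm.get_image('scene')
print('cap s',atz(s,250+158.5/8-.5,240+143.5/8-.5,.124),'PV',PV,'g+',grip(.7))
for n,p,z in[('handle',HD,.066),('handle up',HD,.146),('grip',GR0,.16),('grip+',grip(.7),.16),('plate',PL,.201),('plateup',PL,.35),('bottle',(.43,.312),.061)]:
  for k in(0,np.pi,np.pi/2,-np.pi/2):
    q=arm.solve_ik([*p,z],quat(YAW+k)); print(n,k,None if q is None else np.round(q,2))
E
```

```text
cap s [0.42975766 0.31034705 0.124     ] PV [ 0.46791448 -0.35543185] g+ [ 0.48284123 -0.43402696]
handle 0 [ 0.69  0.43 -0.5   2.09  0.32  0.7  -0.18]
handle 3.141592653589793 [-0.53  0.65  1.11  2.15 -0.8   0.85 -2.22]
handle 1.5707963267948966 [ 0.84  0.48 -0.7   2.08  0.45  0.74  1.26]
handle -1.5707963267948966 [ 0.47  0.39 -0.24  2.1   0.15  0.67 -1.59]
handle up 0 [ 0.74  0.31 -0.55  2.02  0.21  0.87 -0.09]
handle up 3.141592653589793 [-0.59  0.45  1.12  2.08 -0.51  0.92 -2.48]
handle up 1.5707963267948966 [ 0.92  0.36 -0.78  2.01  0.33  0.9   1.38]
handle up -1.5707963267948966 [ 0.54  0.28 -0.31  2.03  0.11  0.85 -1.56]
grip 0 [ 1.01  0.36 -0.39  1.89  0.17  0.93  0.38]
grip 3.141592653589793 [ 0.51  0.33  0.23  1.91 -0.09  0.91 -2.52]
grip 1.5707963267948966 [ 1.24  0.42 -0.7   1.87  0.32  0.97  1.81]
grip -1.5707963267948966 [ 0.76  0.33 -0.08  1.9   0.03  0.91 -1.07]
grip+ 0 [ 0.93  0.51 -0.37  1.65  0.21  1.02  0.33]
grip+ 3.141592653589793 [ 0.47  0.49  0.27  1.68 -0.15  0.99 -2.51]
grip+ 1.5707963267948966 [ 1.14  0.58 -0.68  1.64  0.4   1.07  1.75]
grip+ -1.5707963267948966 [ 0.71  0.48 -0.06  1.66  0.03  1.   -1.09]
plate 0 [ 0.97  0.17 -0.48  2.03  0.1   0.96  0.29]
plate 3.141592653589793 [-0.42  0.23  1.13  2.09 -0.25  0.97 -2.45]
plate 1.5707963267948966 [ 1.19  0.21 -0.73  2.02  0.17  0.98  1.79]
plate -1.5707963267948966 [ 0.72  0.15 -0.2   2.04  0.04  0.96 -1.23]
plateup 0 [ 1.    0.04 -0.46  1.81  0.02  1.3   0.37]
plateup 3.141592653589793 None
plateup 1.5707963267948966 [ 1.2   0.06 -0.67  1.8   0.04  1.3   1.92]
plateup -1.5707963267948966 [ 0.76  0.03 -0.21  1.82  0.01  1.3  -1.19]
bottle 0 [-0.09  0.58 -0.81  1.99  0.57  0.82 -1.39]
bottle 3.141592653589793 [ 0.13  0.78 -1.18  1.98  0.87  1.02  1.5 ]
bottle 1.5707963267948966 [ 0.13  0.78 -1.18  1.98  0.87  1.02 -0.07]
bottle -1.5707963267948966 [-0.97  0.46  0.33  2.04 -0.23  0.68 -2.22]
```

```bash
python3 - <<'E'
from H import *
p=arm.get_obs()['tcp_pos']; arm.movel([p[0],p[1],.36],v=.3)
arm.goto([*HD,.30],quat(YAW)); say()
d=wcam(); print('eye',d['eye']); cv2.imwrite('pics/w1.png',d['image'][:,:,::-1])
print('pred handle top',proj(d,[*HD,.101]), 'ends',proj(d,[*(HD+.022*EY),.101]),proj(d,[*(HD-.022*EY),.101]))
print('grip',proj(d,[*GR0,.112]))
say()
E
```

```text
t 2.91 tcp [ 0.4589 -0.1771  0.3   ] F [-0.3 -0.3 -0.4] open 0.0871 q [ 0.79  0.14 -0.57  1.82  0.08  1.2   0.04]
eye [ 0.46993789 -0.10696117  0.46276097]
pred handle top [310.97096554 177.6229654 ] ends [310.90833649 159.19187088] [311.03164066 195.47903433]
grip [288.10638456 337.26319741]
t 2.96 tcp [ 0.4589 -0.177   0.3   ] F [ 1.  -0.9  0.8] open 0.087 q [ 0.79  0.14 -0.57  1.82  0.08  1.2   0.04]
```

View pics/w1.png

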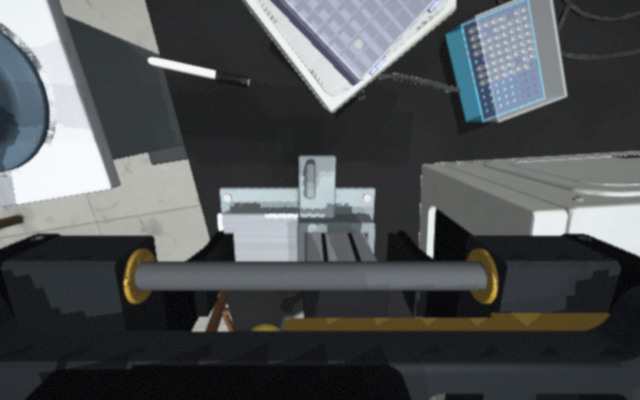

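The wrist view shows the handle at about (309,180), spanning rows 160–200, against a prediction of (311,178). I'll zoom to settle the difference.

```bash
python3 - <<'E'
import cv2
t=cv2.imread('pics/w1.png')
cv2.imwrite('pics/w1z.png',cv2.resize(t[145:225,270:350],None,fx=7,fy=7,interpolation=cv2.INTER_CUBIC))
E
```

```text
(no output)
```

View pics/w1z.png

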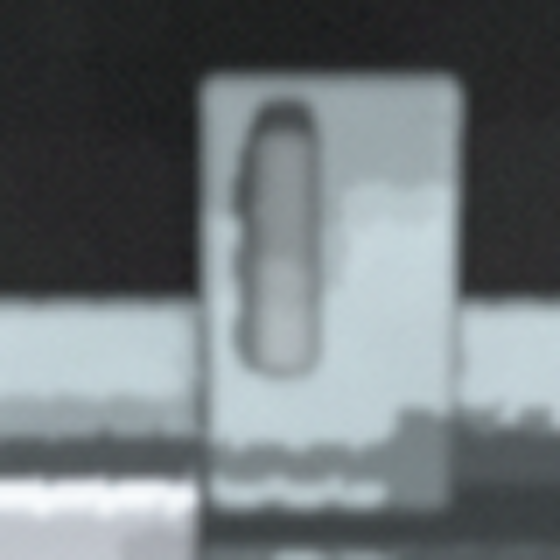

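The handle's top face is centred at (311,180), which matches the prediction to within 3 mm. Next I'll descend, pinch it and try to lift.

```bash
python3 - <<'E'
from H import *
h=HD-.003*EY
arm.movel([*h,.11],v=.2); arm.movel([*h,.066],v=.1); say()
arm.close(12); o=say(); z0=o['tcp_pos'][2]
for i in range(1,7):
    p=arm.get_obs()['tcp_pos']
    arm.movel([*h,.066+.002*i],v=.03); o=say()
    if abs(o['ft_force'][2])>15: print('stop');break
E
```

```text
t 4.65 tcp [ 0.4589 -0.1784  0.0663] F [-0.5 -0.2  0.2] open 0.087 q [ 0.68  0.43 -0.49  2.08  0.31  0.7  -0.17]
t 5.84 tcp [ 0.4583 -0.1784  0.066 ] F [-0.2  0.3  1.2] open 0.0118 q [ 0.68  0.43 -0.49  2.08  0.31  0.7  -0.17]
t 6.09 tcp [ 0.4583 -0.1784  0.0681] F [-1.   0.1  0.9] open 0.0119 q [ 0.68  0.43 -0.49  2.08  0.31  0.7  -0.17]
t 6.34 tcp [ 0.4583 -0.1784  0.0701] F [-2.2  0.3  2. ] open 0.0118 q [ 0.69  0.42 -0.49  2.08  0.3   0.71 -0.17]
t 6.59 tcp [ 0.4583 -0.1784  0.0721] F [-1.1  0.5  1.8] open 0.0118 q [ 0.69  0.42 -0.5   2.08  0.3   0.71 -0.16]
t 6.84 tcp [ 0.4583 -0.1784  0.0741] F [-1.6 -0.   1.6] open 0.0122 q [ 0.69  0.42 -0.5   2.08  0.3   0.71 -0.16]
t 7.09 tcp [ 0.4583 -0.1784  0.0761] F [-2.3  0.7  1.5] open 0.012 q [ 0.69  0.41 -0.5   2.08  0.3   0.72 -0.16]
t 7.34 tcp [ 0.4583 -0.1784  0.0781] F [-2.7  0.2  2. ] open 0.0118 q [ 0.69  0.41 -0.5   2.08  0.29  0.72 -0.16]
```

It has risen 12 mm with hardly any force, so the platform is free and +0.7 must be the locking end. I'll raise it to the top stop.

```bash
python3 - <<'E'
from H import *
h=arm.get_obs()['tcp_pos'][:2]
arm.movel([*h,.142],v=.08); say()
for i in range(1,5):
    arm.movel([*h,.142+.0015*i],v=.03); o=say()
    if o['ft_force'][2]<-8: print('stop');break
d=arm.get_image('scene');cv2.imwrite('pics/s3.png',cv2.resize(d['image'][90:220,330:460,::-1],None,fx=4.5,fy=4.5))
say()
E
```

```text
t 8.29 tcp [ 0.4583 -0.1784  0.1419] F [-2.5 -0.3  1.1] open 0.0118 q [ 0.74  0.32 -0.54  2.02  0.21  0.86 -0.08]
t 8.54 tcp [ 0.4583 -0.1784  0.1433] F [-2.3  0.5  0.2] open 0.0116 q [ 0.74  0.31 -0.54  2.02  0.21  0.86 -0.08]
t 8.79 tcp [ 0.4583 -0.1784  0.145 ] F [-2.7 -0.2  0.3] open 0.0119 q [ 0.74  0.31 -0.54  2.02  0.21  0.86 -0.08]
t 9.04 tcp [ 0.4582 -0.1784  0.1461] F [-1.   0.1 -6.4] open 0.012 q [ 0.74  0.31 -0.54  2.02  0.21  0.87 -0.08]
t 9.29 tcp [ 0.4583 -0.1784  0.147 ] F [  2.1  -1.2 -17.4] open 0.0113 q [ 0.74  0.31 -0.54  2.02  0.21  0.87 -0.08]
stop
t 9.34 tcp [ 0.4583 -0.1784  0.1471] F [  3.8  -0.9 -19. ] open 0.0121 q [ 0.74  0.31 -0.54  2.02  0.21  0.87 -0.08]
```

View pics/s3.png

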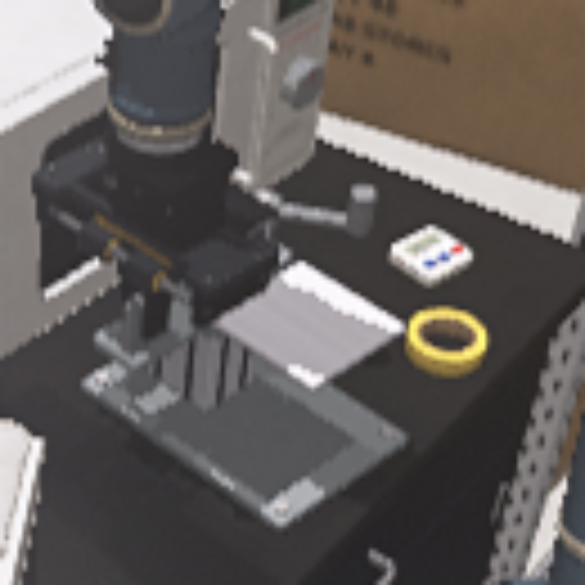

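Hard contact at TCP z of about 0.146–0.147, which is 80 mm up, and the picture shows the plate raised. Next I'll ease off, release the handle, and pinch the lever grip to swing it to +0.7.

```bash
python3 - <<'E'
from H import *
h=arm.get_obs()['tcp_pos'][:2]
arm.movel([*h,.1455],v=.05); say(); arm.open()
arm.movel([*h,.20],v=.2); arm.movel([*h,.30],v=.3)
q=quat(YAW-.5)
arm.goto([*(GR0-.0*EX),.28],q); say()
d=wcam(); cv2.imwrite('pics/w2.png',d['image'][:,:,::-1]); print('pred grip top',proj(d,[*GR0,.192]),'at plat 70mm',proj(d,[*GR0,.182]))
t=arm.get_image('top');print('pred top', proj(t,[*GR0,.192]),'plate',[proj(t,[*(PL+a*.055*EX+b*.055*EY),.14]).round(1).tolist() for a,b in((1,1),(1,-1),(-1,-1),(-1,1))]);cv2.imwrite('pics/t3.png',cv2.resize(t['image'][170:270,350:460,::-1],None,fx=6,fy=6))
E
```

```text
t 9.59 tcp [ 0.4583 -0.1784  0.1465] F [-2.9 -0.1  0.1] open 0.012 q [ 0.74  0.31 -0.54  2.02  0.21  0.87 -0.08]
t 12.74 tcp [ 0.3943 -0.3813  0.2797] F [ 1.1  0.5 -0.6] open 0.0871 q [ 1.    0.24 -0.37  1.74  0.09  1.18 -0.05]
pred grip top [311.05398012 207.16234432] at plat 70mm [311.03993095 203.98397755]
pred top [449.4319787  227.69897664] plate [[395.8, 216.5], [429.6, 221.2], [425.6, 255.2], [391.5, 250.3]]
```

View pics/w2.png

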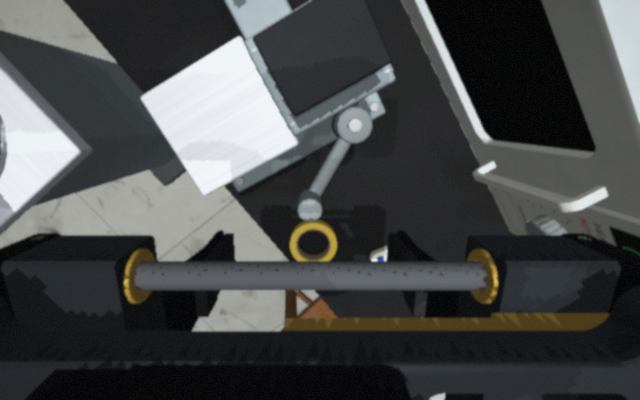

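View pics/t3.png

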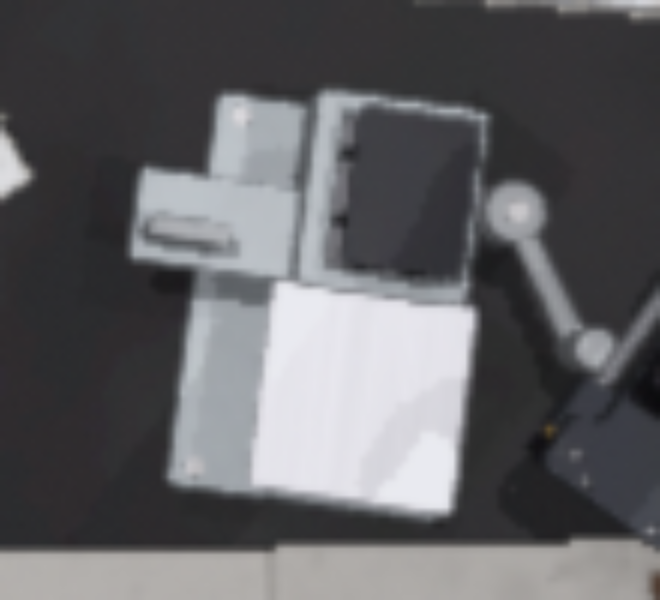

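The grip top appears at about (310,208), where it was predicted, and the platform stayed up. There's something protruding from the microwave front at wrist pixels (487,168) and (585,198), so I'll check its clearance first.

```bash
python3 - <<'E'
import cv2,numpy as np
t=cv2.imread('pics/top0.png');s=cv2.imread('pics/scene0.png')
a=cv2.resize(t[130:200,370:530],None,fx=4.5,fy=4,interpolation=cv2.INTER_CUBIC)
b=cv2.resize(s[60:170,310:470],None,fx=4.5,fy=2.8,interpolation=cv2.INTER_CUBIC)
cv2.imwrite('pics/mw.png',np.vstack([a,b]))
E
```

```text
(no output)
```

View pics/mw.png

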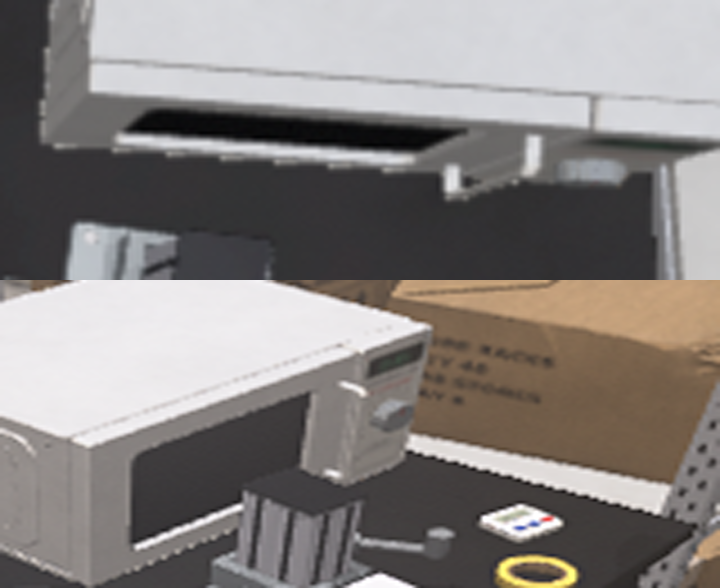

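```bash
python3 - <<'E'
from H import *
t=arm.get_image('top');w=wcam();s=arm.get_image('scene')
def tri(*rs):
    A=np.zeros((3,3));b=np.zeros(3)
    for e,r in rs:
        P=np.eye(3)-np.outer(r,r);A+=P;b+=P@e
    p=np.linalg.solve(A,b);return p,[np.linalg.norm((np.eye(3)-np.outer(r,r))@(p-e)) for e,r in rs]
lo=(370+450/4.5-.5,130+195/4-.5);up=(370+533/4.5-.5,130+178/4-.5)
print(tri(ray(t,*lo),ray(w,478,178)));print(tri(ray(t,*up),ray(w,565,208)))
print(tri(ray(t,*lo),ray(s,310+340/4.5,60+194/2.8)));print(tri(ray(t,*up),ray(s,310+362/4.5,60+115/2.8)))
print('target grip +.66',grip(.66),'body corner',grip(.66)+.095*np.array([np.cos(YAW-.5),np.sin(YAW-.5)])+.0375*np.array([-np.sin(YAW-.5),np.cos(YAW-.5)]))
cv2.imwrite('pics/w2z.png',cv2.resize(w['image'][140:230,450:640,::-1],None,fx=4,fy=4))
E
```

```text
(array([ 0.5590887 , -0.5030608 ,  0.07156444]), [np.float64(0.00503555250175957), np.float64(0.00503555250175952)])
(array([ 0.55554383, -0.50426413,  0.20874043]), [np.float64(0.00014798307154224538), np.float64(0.00014798307154222532)])
(array([ 0.5620485 , -0.4986982 ,  0.07015555]), [np.float64(0.0004609929008820265), np.float64(0.00046099290088209605)])
(array([ 0.55755914, -0.50586268,  0.20297402]), [np.float64(0.0015997050885472501), np.float64(0.001599705088547154)])
target grip +.66 [ 0.47968633 -0.434561  ] body corner [ 0.57766093 -0.46340934]
```

View pics/w2z.png

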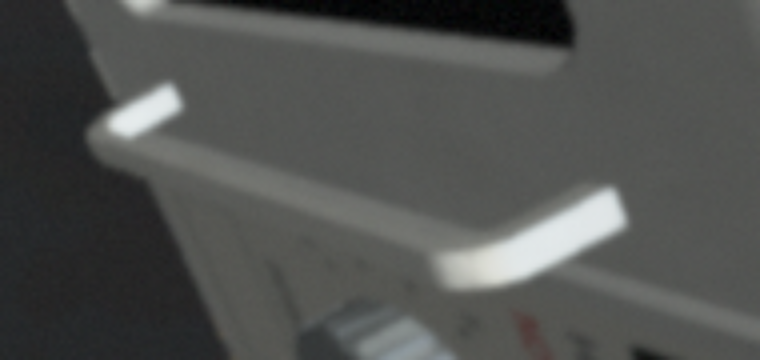

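The door handle is a vertical bar at about (0.556, -0.504), z 0.07–0.21. The gripper body stays above 0.238, and the open fingers keep about 45 mm away from it, so it's safe to go ahead.

```bash
python3 - <<'E'
from H import *
q=quat(YAW-.5)
arm.movel([*GR0,.20],v=.2); arm.movel([*GR0,.170],v=.1); say(); arm.close(15); o=say()
off=np.array(o['tcp_pos'][:2])-grip(-.69); print('off',off)
for a in (-.45,-.2,.05,.3,.5,.62,.68,.72):
    arm.movel([*grip(a),.170],v=.1); o=say()
    if np.linalg.norm(o['ft_force'])>25: print('stop');break
E
```

```text
t 13.99 tcp [ 0.3934 -0.3838  0.1706] F [ 0.3 -0.1  0.4] open 0.0867 q [ 0.98  0.34 -0.36  1.88  0.14  0.95 -0.1 ]
t 15.07 tcp [ 0.3924 -0.3834  0.1699] F [-1.9  1.   1.4] open 0.0213 q [ 0.98  0.34 -0.35  1.88  0.15  0.95 -0.1 ]
off [-0.00092472  0.00080637]
t 15.42 tcp [ 0.4009 -0.4024  0.1695] F [-5.1 -4.   0.1] open 0.0218 q [ 0.98  0.37 -0.35  1.83  0.15  0.96 -0.09]
t 15.77 tcp [ 0.4141 -0.418   0.1697] F [-4.9 -4.3 -1.6] open 0.0216 q [ 0.98  0.4  -0.34  1.79  0.16  0.98 -0.09]
t 16.12 tcp [ 0.432  -0.4285  0.1701] F [-2.  -4.8 -0.9] open 0.0215 q [ 0.96  0.43 -0.34  1.74  0.17  0.99 -0.1 ]
t 16.47 tcp [ 0.4519 -0.4338  0.1703] F [ 0.2 -2.9 -0.2] open 0.0213 q [ 0.94  0.46 -0.34  1.7   0.17  1.01 -0.11]
t 16.77 tcp [ 0.4677 -0.4349  0.1701] F [ 0.1 -0.9 -0.4] open 0.0213 q [ 0.93  0.48 -0.33  1.67  0.18  1.02 -0.13]
t 17.02 tcp [ 0.4768 -0.4341  0.1699] F [-0.7 -0.5 -0.8] open 0.0215 q [ 0.91  0.49 -0.33  1.65  0.18  1.03 -0.14]
t 17.27 tcp [ 0.4774 -0.4342  0.169 ] F [-8.5  1.   1.5] open 0.0215 q [ 0.91  0.49 -0.33  1.65  0.18  1.04 -0.15]
t 17.52 tcp [ 0.4776 -0.4341  0.1682] F [-13.6  -0.1   0.2] open 0.0217 q [ 0.9   0.5  -0.33  1.64  0.19  1.04 -0.15]
```

The lever reached its stop at about +0.65 to +0.7. I'll release it, retreat, and test the lock by tugging the handle down gently.

```bash
python3 - <<'E'
from H import *
p=arm.get_obs()['tcp_pos']
arm.movel([*grip(.67),.170],v=.1);arm.open(); arm.movel([p[0],p[1],.23],v=.2); arm.movel([p[0],p[1],.32],v=.3)
t=arm.get_image('top');cv2.imwrite('pics/t4.png',cv2.resize(t['image'][170:270,350:460,::-1],None,fx=6,fy=6))
h=HD-.003*EY
arm.goto([*h,.30],quat(YAW)); arm.movel([*h,.19],v=.25); arm.movel([*h,.146],v=.1); arm.close(15); say()
for i in range(1,7):
    arm.movel([*h,.146-.0015*i],v=.03); o=say()
    if o['ft_force'][2]>9: print('locked');break
E
```

```text
t 23.37 tcp [ 0.4583 -0.1784  0.1459] F [-1.7  0.8  0.1] open 0.0117 q [ 0.74  0.31 -0.54  2.02  0.21  0.87 -0.08]
t 23.62 tcp [ 0.4583 -0.1784  0.1443] F [-1.   0.7 -0.2] open 0.0115 q [ 0.74  0.31 -0.54  2.02  0.21  0.86 -0.08]
t 23.87 tcp [ 0.4583 -0.1784  0.1431] F [-2.5  0.2  3.5] open 0.0121 q [ 0.74  0.32 -0.54  2.02  0.21  0.86 -0.08]
t 24.12 tcp [ 0.4583 -0.1785  0.1427] F [-6.1  2.1 12.4] open 0.012 q [ 0.74  0.32 -0.54  2.02  0.21  0.86 -0.09]
locked
```

View pics/t4.png

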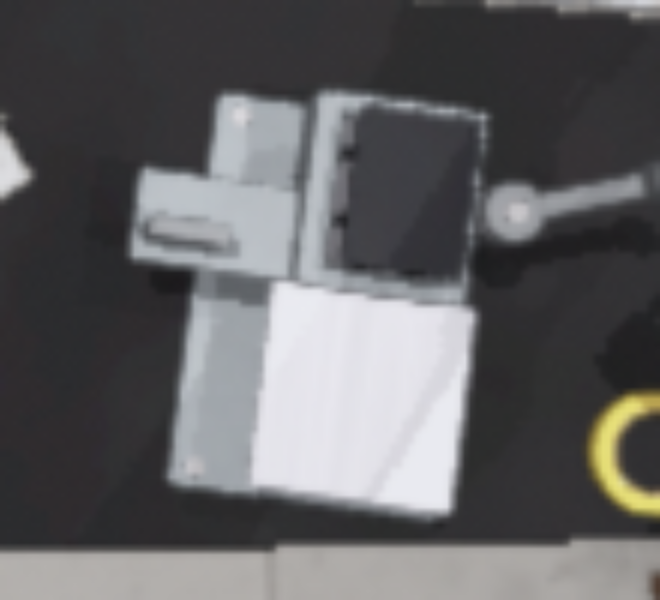

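The platform stopped hard after about 3 mm with 12 N, and the lever bar in t4 points to the rear at (640,185), so it's locked. Next I'll find the neighbours' clearances around the bottle.

```bash
python3 - <<'E'
from H import *
h=HD-.003*EY
arm.movel([*h,.1465],v=.03); say(); arm.open(); arm.movel([*h,.20],v=.2); arm.movel([*h,.34],v=.3); say()
t=arm.get_image('top');s=arm.get_image('scene')
cv2.imwrite('pics/t5.png',cv2.resize(t['image'][150:260,180:290,::-1],None,fx=5.4,fy=5.4))
cv2.imwrite('pics/s5.png',cv2.resize(s['image'][190:340,180:330,::-1],None,fx=4,fy=4))
E
```

```text
t 24.43 tcp [ 0.4583 -0.1784  0.1464] F [-1.5  0.4  1.3] open 0.0122 q [ 0.74  0.31 -0.55  2.02  0.21  0.87 -0.08]
t 26.84 tcp [ 0.4579 -0.1784  0.339 ] F [ 0.4 -0.4 -0.1] open 0.0871 q [ 0.81  0.12 -0.57  1.76  0.07  1.28  0.06]
```

View pics/t5.png

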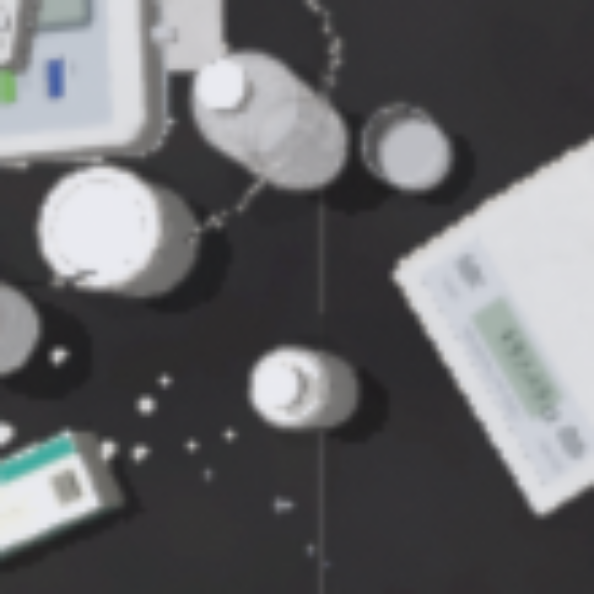

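View pics/s5.png

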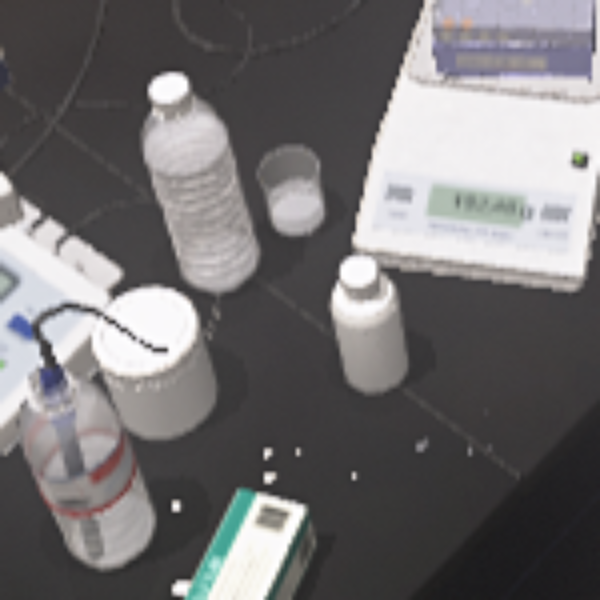

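The bottle stands alone. The water bottle's near surface is about 130 mm away in +x, the jar about 150 mm away and lower than the gripper body. Next is the grasp, with the jaws along x.

```bash
python3 - <<'E'
from H import *
B=np.array([.430,.311])
arm.goto([*B,.32],quat(-.1)); say()
d=wcam(); cv2.imwrite('pics/w3.png',d['image'][:,:,::-1]); print('pred cap',proj(d,[*B,.124]),'shoulder',proj(d,[*B,.095]))
E
```

```text
t 28.73 tcp [0.4309 0.3099 0.3197] F [ 0.4 -0.6  0.6] open 0.087 q [ 0.23  0.37 -1.21  1.7   0.36  1.32 -1.14]
pred cap [310.33949059 178.52803747] shoulder [310.35533976 174.15179704]
```

View pics/w3.png

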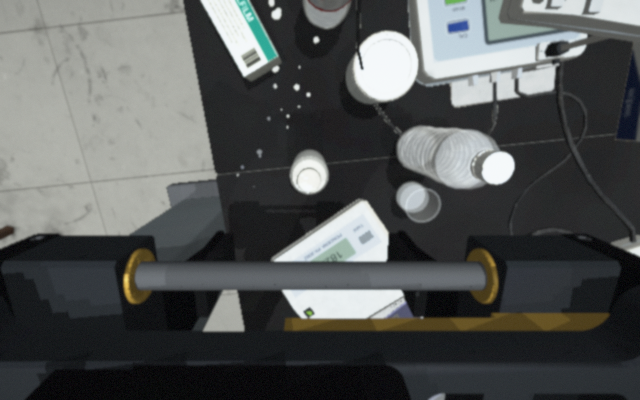

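The cap is at (309,179), against a prediction of (310,178.5). I'll descend and grasp.

```bash
python3 - <<'E'
from H import *
B=np.array([.430,.311])
arm.movel([*B,.15],v=.25); arm.movel([*B,.061],v=.12); say(); arm.close(30); o=say()
b=o['tcp_pos'][:2]
arm.movel([b[0],b[1],.10],v=.08); say(); arm.movel([b[0],b[1],.34],v=.25); say()
s=arm.get_image('scene');cv2.imwrite('pics/s6.png',cv2.resize(s['image'][90:340,150:400,::-1],None,fx=2.4,fy=2.4))
for k in(-np.pi/2,np.pi/2,-np.pi/3,0): 
    q=arm.solve_ik([*PL,.34],quat(YAW+k)); print(k,None if q is None else np.round(q,2))
E
```

```text
t 30.5 tcp [0.4304 0.3116 0.0617] F [-0.6  0.7 -0.2] open 0.0871 q [ 0.01  0.64 -0.96  1.98  0.69  0.88 -1.42]
t 31.23 tcp [0.4299 0.311  0.061 ] F [0.2 0.2 1.2] open 0.0487 q [ 0.01  0.64 -0.96  1.98  0.69  0.88 -1.42]
t 31.88 tcp [0.43   0.3107 0.1001] F [-1.1  0.9 -2.5] open 0.0486 q [ 0.05  0.59 -1.01  1.96  0.63  0.94 -1.37]
t 32.98 tcp [0.4293 0.3102 0.3385] F [ 1.2  0.  -3.3] open 0.0483 q [ 0.24  0.36 -1.22  1.67  0.34  1.36 -1.13]
-1.5707963267948966 [ 1.37  0.08 -0.86  1.81  0.07  1.28 -1.24]
1.5707963267948966 [ 1.04  0.05 -0.51  1.82  0.03  1.28  1.93]
-1.0471975511965976 [ 1.48  0.1  -0.99  1.81  0.09  1.28 -0.74]
0 [ 1.62  0.13 -1.16  1.8   0.13  1.29  0.27]
```

View pics/s6.png

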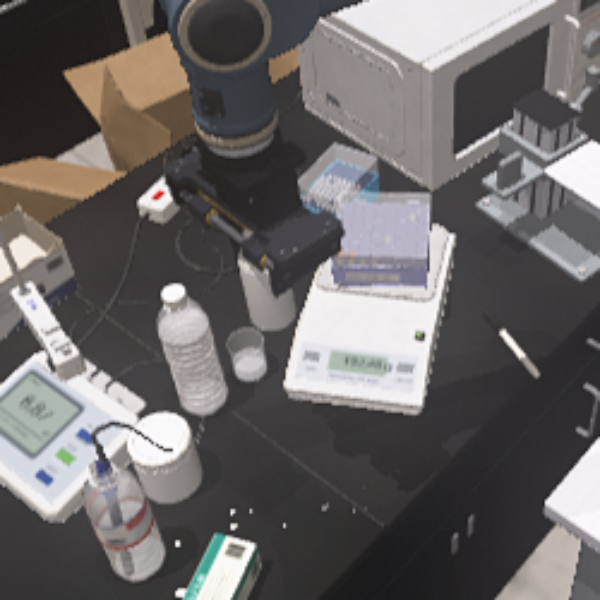

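The bottle is held and upright, with about 3 N of weight on the wrist. I'll carry it to above the plate and look before lowering.

```bash
python3 - <<'E'
from H import *
arm.goto([*PL,.34],quat(YAW-np.pi/2)); say()
arm.movel([*PL,.24],v=.2); say()
t=arm.get_image('top');s=arm.get_image('scene')
cv2.imwrite('pics/f1.png',np.hstack([cv2.resize(t['image'][170:270,350:450,::-1],(400,400)),cv2.resize(s['image'][80:180,340:440,::-1],(400,400))]))
E
```

```text
t 35.14 tcp [ 0.3708 -0.2729  0.3401] F [ 0.3  0.9 -2.2] open 0.0488 q [ 1.37  0.08 -0.87  1.81  0.07  1.28 -1.24]
t 35.79 tcp [ 0.3711 -0.274   0.2408] F [ 0.4  0.5 -1.6] open 0.0485 q [ 1.32  0.18 -0.86  1.96  0.16  1.07 -1.34]
```

View pics/f1.png

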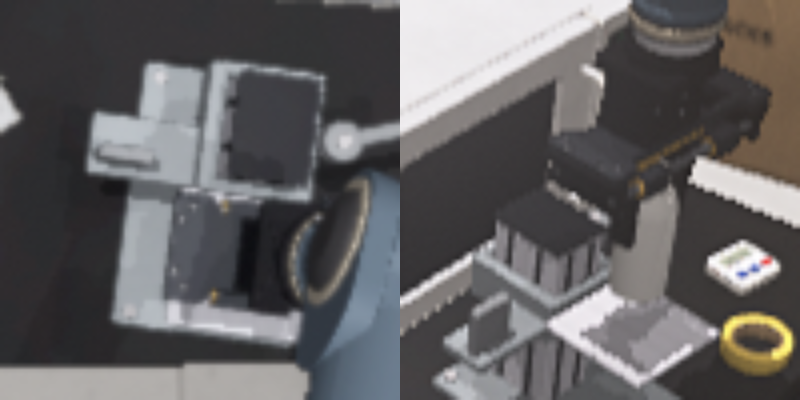

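The bottle is upright above the raised plate, so I'll lower it until contact.

```bash
python3 - <<'E'
from H import *
arm.movel([*PL,.206],v=.1); o=say(); f0=o['ft_force'][2]
for i in range(1,9):
    arm.movel([*PL,.206-.0012*i],v=.02); o=say()
    if o['ft_force'][2]-f0>4: print('contact');break
s=arm.get_image('scene');print('base pred',proj(s,[*PL,.14]))
cv2.imwrite('pics/f2.png',cv2.resize(s['image'][80:180,340:440,::-1],(500,500)))
E
```

```text
t 36.38 tcp [ 0.3704 -0.2741  0.2064] F [ 0.4 -0.1 -2. ] open 0.0487 q [ 1.3   0.23 -0.85  2.    0.2   1.   -1.39]
t 36.63 tcp [ 0.3703 -0.2742  0.2053] F [-0.  -0.4 -2.4] open 0.0488 q [ 1.3   0.23 -0.85  2.01  0.21  0.99 -1.39]
t 36.88 tcp [ 0.3699 -0.274   0.2036] F [ 0.9  0.2 -3.4] open 0.0487 q [ 1.29  0.23 -0.85  2.01  0.21  0.99 -1.39]
t 37.13 tcp [ 0.3699 -0.274   0.2023] F [-0.7  0.8 -2.4] open 0.0488 q [ 1.29  0.23 -0.85  2.01  0.21  0.99 -1.39]
t 37.38 tcp [ 0.3699 -0.274   0.2011] F [ 0.6  0.2 -2.3] open 0.0484 q [ 1.29  0.23 -0.85  2.01  0.21  0.98 -1.39]
t 37.63 tcp [ 0.3699 -0.274   0.1999] F [ 1.   0.5 -3.9] open 0.0485 q [ 1.29  0.24 -0.85  2.01  0.21  0.98 -1.4 ]
t 37.88 tcp [ 0.3701 -0.274   0.1988] F [ 0.4 -0.5 -2.7] open 0.0488 q [ 1.29  0.24 -0.85  2.01  0.21  0.98 -1.4 ]
t 38.13 tcp [ 0.37   -0.274   0.1975] F [ 0.1  0.3 -2. ] open 0.0485 q [ 1.29  0.24 -0.85  2.02  0.22  0.98 -1.4 ]
t 38.38 tcp [ 0.37   -0.274   0.1963] F [ 0.7 -0.  -2.1] open 0.0485 q [ 1.29  0.24 -0.85  2.02  0.22  0.97 -1.4 ]
base pred [397.58978526 161.07569939]
```

View pics/f2.png

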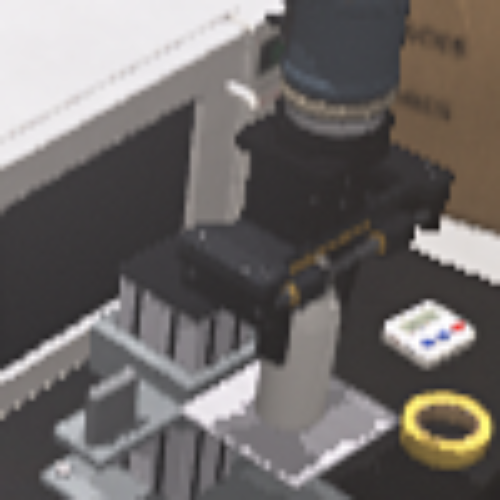

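There's no clear contact yet. The platform's few mm of play may be absorbing it, so I'll keep going in small steps with a hard limit.

```bash
python3 - <<'E'
from H import *
def F(n=6):
    a=[]
    for _ in range(n): arm.sleep(.02); a.append(arm.get_obs()['ft_force'][2])
    return np.mean(a)
print('F',F())
for i in range(1,7):
    arm.movel([*PL,.1963-.0008*i],v=.02); f=F(); print(round(arm.get_obs()['tcp_pos'][2],4),round(f,2))
    if f>2: print('contact');break
say()
s=arm.get_image('scene')
cv2.imwrite('pics/f3.png',cv2.resize(s['image'][110:180,350:420,::-1],(560,560),interpolation=cv2.INTER_CUBIC))
print(proj(s,[*(PL-.055*EX+.055*EY),.14]),proj(s,[*(PL-.055*EX+.055*EY),.135]))
E
```

```text
F -2.443166797375197
0.1958 2.04
contact
t 38.88 tcp [ 0.3702 -0.274   0.1958] F [-0.2  0.3  2.1] open 0.0485 q [ 1.29  0.24 -0.85  2.02  0.22  0.97 -1.4 ]
[398.89059174 175.48848578] [398.71596186 176.58312916]
```

View pics/f3.png

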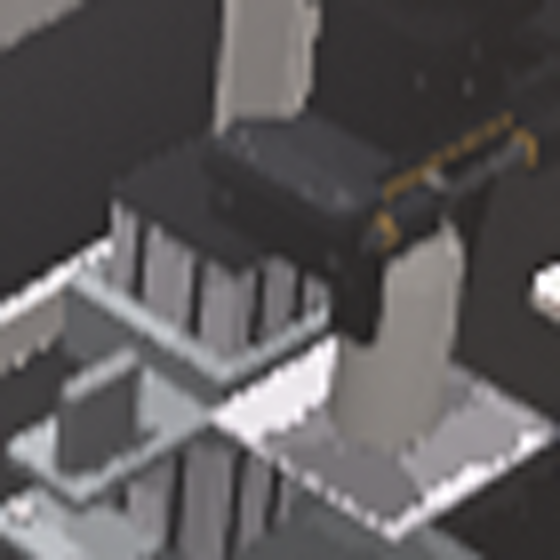

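Contact: the force rose 4.5 N within 0.5 mm, with the plate about 5 mm below the top, which is the play to the lock's hard stop. One more small press will confirm it holds before I release.

```bash
python3 - <<'E'
from H import *
arm.movel([*PL,.1947],v=.02); arm.sleep(.1); o=say()
if o['ft_force'][2]>5:
    arm.movel([*PL,.1956],v=.02); say(); arm.open(); say()
    arm.movel([*PL,.22],v=.06); arm.movel([*PL,.34],v=.2); say()
    p=PL-.1*EX
    arm.goto([.43,.05,.40],quat(YAW-np.pi/2)); say()
    t=arm.get_image('top');s=arm.get_image('scene')
    for n,z in(('cap',.26),('cap',.255)): print(proj(t,[*PL,z]),proj(s,[*PL,z]))
    cv2.imwrite('pics/g1.png',np.hstack([cv2.resize(t['image'][170:270,350:450,::-1],(400,400),interpolation=cv2.INTER_CUBIC),cv2.resize(s['image'][100:200,340:440,::-1],(400,400),interpolation=cv2.INTER_CUBIC)]))
    cv2.imwrite('pics/tg.png',t['image'][:,:,::-1]);cv2.imwrite('pics/sg.png',s['image'][:,:,::-1])
E
```

```text
t 39.28 tcp [ 0.3707 -0.2741  0.1956] F [-0.4  1.1  6.6] open 0.0487 q [ 1.29  0.24 -0.85  2.02  0.22  0.97 -1.4 ]
t 39.53 tcp [ 0.3703 -0.2741  0.1958] F [0.1 1.  4.1] open 0.0488 q [ 1.29  0.24 -0.85  2.02  0.22  0.97 -1.4 ]
t 40.45 tcp [ 0.37   -0.274   0.1956] F [-0.1  0.6 -0.1] open 0.0867 q [ 1.29  0.24 -0.85  2.02  0.22  0.97 -1.4 ]
t 41.76 tcp [ 0.3693 -0.2737  0.3388] F [-0.7  0.4 -0.4] open 0.0873 q [ 1.37  0.08 -0.87  1.81  0.07  1.28 -1.24]
t 43.02 tcp [0.43   0.0485 0.3996] F [-0.4 -0.4  0.8] open 0.0871 q [ 1.24 -0.02 -1.38  1.74 -0.02  1.4  -1.88]
[419.57259203 236.1429681 ] [401.80293539 133.25198913]
[419.16248836 236.12478065] [401.61687247 134.48075164]
```

View pics/g1.png

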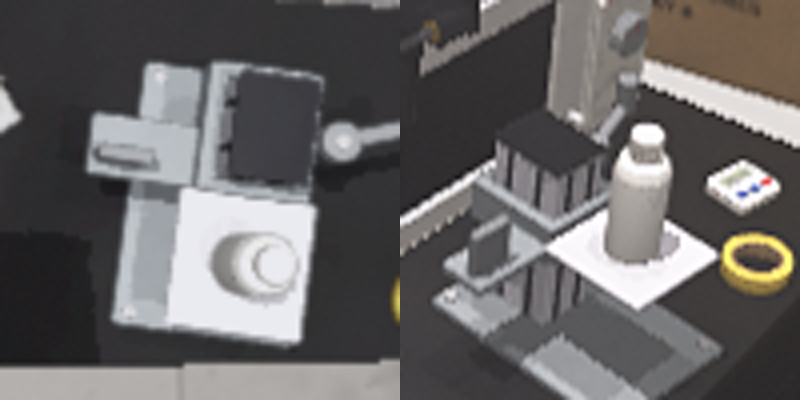

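The bottle stands upright on the raised plate. Its cap is at top pixel (418.2,236.2) against a predicted (419.2,236.1), and at scene pixel (402,133.5) against (401.6,134.5), so it is within about 4 mm of the middle. A last check will show whether anything sinks over time and whether the bystanders have moved.

```bash
python3 - <<'E'
from H import *
arm.sleep(2.0)
t=arm.get_image('top')['image'][:,:,::-1];s=arm.get_image('scene')['image'][:,:,::-1]
a=cv2.imread('pics/tg.png');b=cv2.imread('pics/sg.png')
for n,x,y,r in(('top stand',t,a,(170,270,350,450)),('scene stand',s,b,(100,200,340,440))):
    D=np.abs(x.astype(int)-y)[r[0]:r[1],r[2]:r[3]];print(n,D.max(),(D.max(2)>25).sum())
t0=cv2.imread('pics/top0.png');D=np.abs(t.astype(int)-t0)[150:215,185:250].max(2);print('bystanders',D.max(),(D>30).sum(),np.argwhere(D>30)[:5])
# plate edge height in scene view: front-left corner
sc=arm.get_image('scene');
for z in(.14,.135,.13):print(z,[proj(sc,[*(PL+i*.055*EX+j*.056*EY),z]).round(1).tolist() for i,j in((-1,1),(-1,-1),(1,1))])
cv2.imwrite('pics/h1.png',cv2.resize(s[135:185,370:425],None,fx=10,fy=10,interpolation=cv2.INTER_CUBIC))
say()
E
```

```text
top stand 13 0
scene stand 68 11
bystanders 100 43 [[11 35]
 [12 48]
 [13 31]
 [13 32]
 [13 49]]
0.14 [[398.7, 175.6], [419.8, 161.8], [375.5, 160.4]]
0.135 [[398.5, 176.7], [419.6, 162.9], [375.4, 161.5]]
0.13 [[398.3, 177.8], [419.4, 163.9], [375.3, 162.6]]
t 45.27 tcp [0.43 0.05 0.4 ] F [-0.  -0.1  0.6] open 0.0868 q [ 1.24 -0.02 -1.38  1.74 -0.02  1.4  -1.88]
```

View pics/h1.png

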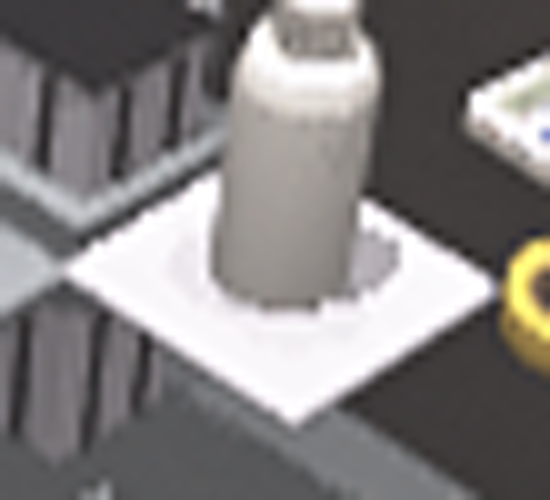

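```bash
python3 - <<'E'
from station import arm
arm.sign_off()
E
```

```text
the job is handed in; nothing more can be done
```

The small white bottle is standing upright in the middle of the raised, locked platform, and I handed the job in at about 45 s; no verdict is reported.

- **Finding the lock:** The platform lifted freely with the lever at its starting end, so the other end (+0.7) had to be the locking one. I raised the platform to the upper stop, where the force reached 17 N at about 80 mm, and swung the lever to its rear stop. Pulling the handle down then met a hard stop after about 3 mm at 12 N.
- **Placing the bottle:** I carried the bottle over the plate, lowered it until it touched, and let go. Contact came about 5 mm lower than expected, because the platform settled through the lock's play. A further press gained under 0.5 mm while the force rose to 6.6 N, so the lock was holding.
- **Last checks:** In the pictures the bottle is upright and within about 4 mm of the plate's middle. The plate is about 135 mm high, so the platform is at about 0.075 m against the 0.070 m needed. Over the last 2 s the top view of the stand did not change.
- **Small differences left unexplained:** In the scene view 11 pixels changed around the stand, which I put down to the gripper at the edge of that area. Around the water bottle and jar 43 pixels differ from the first picture. I took that to be shading and did not measure their positions again; the arm never touched them.

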